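# Unload the spring-post rack

### The job

Pull the two deep steel cups straight off the spring posts of the leaning blue rack and stand one on each of the two empty places of the white tray, polished face up (mouth down), setting them down rather than dropping them. Leave the shallow cap clicked on its post and do not disturb the finished cups on the tray or the bottle, jar and brush.

Things in the scene. Friction and masses are not known exactly. Their poses are not given: they have to be found in the camera images.
- cup_a: deep polished steel cup, 48 mm diameter, 44 mm high, 3 mm wall, about 140 g, at first mouth-down over a rack post, held by spring balls behind its inner lip: about 15 N along its axis pulls it off; after 25 mm of straight pull it is clear. Origin at the centre of its mouth, z along its axis from mouth to closed polished face (at z = 44 mm)
- cup_b: deep polished steel cup, 48 mm diameter, 44 mm high, 3 mm wall, about 140 g, at first mouth-down over a rack post, held by spring balls behind its inner lip: about 15 N along its axis pulls it off; after 25 mm of straight pull it is clear. Origin at the centre of its mouth, z along its axis from mouth to closed polished face (at z = 44 mm)
- cap: shallow polished steel cap, 48 mm outer diameter but only 28 mm high, clicked on the remaining post of the rack; stays there. Origin at the centre of its mouth, z towards its closed face
- rack: fixed blue rack, base 150 x 240 mm; a sloping bar along its y, top middle 78 mm over the origin, carries three posts 78 mm apart, leaning 0.42 rad from vertical to the rack's -x. Collars (21 mm radius) hold the mouths 6 mm off the bar; posts end 21 mm above the mouths. Which post holds which piece varies. Origin on the table under the middle post's root; z up
- tray: fixed white foam tray 190 (x) x 270 (y) x 20 mm; origin at the centre of its underside, its top at z = 20 mm. Six places in 2 rows (x = -40, +40 mm) of 3 (y = -80, 0, 80 mm); four are taken by finished cups, two are empty; which ones varies
- place_a: an empty place of the tray, a faint grey disc of 45 mm diameter on the foam; origin at its centre on the tray's top
- place_b: an empty place of the tray, a faint grey disc of 45 mm diameter on the foam; origin at its centre on the tray's top
- done1: finished steel cup standing face up on the tray, 48 mm diameter, 44 mm high, leave alone; origin at the centre of its underside
- done2: finished steel cup standing face up on the tray, 48 mm diameter, 44 mm high, leave alone; origin at the centre of its underside
- done3: finished steel cup standing face up on the tray, 48 mm diameter, 44 mm high, leave alone; origin at the centre of its underside
- done4: finished steel cup standing face up on the tray, 48 mm diameter, 44 mm high, leave alone; origin at the centre of its underside
- bottle: white bottle 52 mm diameter, 140 mm tall, standing between rack and tray; origin at the centre of its underside
- jar: amber jar 52 mm diameter, 75 mm tall, standing between rack and tray; origin at the centre of its underside
- brush: flat paint-type brush with wooden handle lying on the table beyond the rack and tray, handle along its -x; origin at its underside

How it is judged:
On the way, in this order (a step that is already met when the one before it is completed fails the run):
1. a deep cup has been pulled clear off its post (over 60 mm from where it started) (distance of any of cup_a, cup_b from where it was at the start of the episode above 0.06 m), for 0.1 s.
2. both deep cups are off their posts (each over 60 mm from where it started) (distance of each of cup_a, cup_b from where it was at the start of the episode above 0.06 m), for 0.1 s.
At the end, for the whole second after the job is handed in: Both deep cups stand flat on the tray's foam top, mouth down and polished face up (within 0.08 rad of upright, resting on the foam within 3 mm), at rest and released, one on each of the two empty places, centred within 8 mm. The shallow cap is still on its post (moved less than 6 mm) (angle between each of cup_a, cup_b's own z axis and vertical below 0.08 rad and z of cup_a in the frame of tray between 0.017 and 0.0235 m and linear speed of each of cup_a, cup_b below 0.02 m/s and angular speed of each of cup_a, cup_b below 0.2 rad/s and z of cup_b in the frame of tray between 0.017 and 0.0235 m and ((horizontal distance between cup_a and place_a below 0.008 m and horizontal distance between cup_b and place_b below 0.008 m) or (horizontal distance between cup_a and place_b below 0.008 m and horizontal distance between cup_b and place_a below 0.008 m)) and distance of cap from where it was at the start of the episode below 0.006 m); the robot touches nothing.
It fails at once if a finished cup on the tray is moved by more than 12 mm (distance of any of done1, done2, done3, done4 from where it was at the start of the episode above 0.012 m).
It fails at once if the bottle, jar or brush is moved by more than 30 mm or the bottle or jar is tipped over (distance of any of bottle, jar, brush from where it was at the start of the episode above 0.03 m or angle between any of bottle, jar's own z axis and vertical above 0.5 rad).
It fails at once if the shallow cap is pulled more than 10 mm off its post (distance of cap from where it was at the start of the episode above 0.01 m).
It fails at once if a deep cup that has been pulled off is let go in the air (fingers off it while its mouth is over 35 mm above the table, 15 mm above the tray's top) ((distance of cup_a from where it was at the start of the episode above 0.06 m and height (world z) of cup_a above 0.035 m and contact force between cup_a and the fingers below 0.05 N) or (distance of cup_b from where it was at the start of the episode above 0.06 m and height (world z) of cup_b above 0.035 m and contact force between cup_b and the fingers below 0.05 N)).
It also fails if it takes over 64 s, if anything falls off the work surface, if the arm or the gripper's body presses on something with over 40 N, if the wrist force passes 120 N, or if a joint passes its speed limit or range.

### The arm

A 6-joint arm with a two-finger parallel gripper is mounted at the origin on the work surface. World frame = base frame: x ahead of the robot, y to its left, z up, the work surface at z = 0. Lengths are in m, angles in rad, forces in N, time in s.
With the tool pointing down it reaches from about 0.4 to 0.925 m from the base axis. Payload 3.4 kg.
Tool frame: the origin (TCP) lies at the very end of the fingers, on their centre line; the grasp point (between the pads) lies 19 mm behind it (manip.grasp_offset is the z of the grasp point in the tool frame, in m); z points along the fingers, y is the line along which they close (so a half turn about z gives the same grasp; the last joint's range is limited). The gripper opens to 85 mm and grips with 20 to 120 N. Pads are 22 mm wide; open, the fingers measure 114 mm over their backs; the gripper's body (76 mm by 85 mm) begins 54 mm behind the grasp point. The pads swing forward as they close: fully open they stand 13 mm farther back than shut.
Start: joints at [-1.19, 0.307, 1.506, -0, 1.328, -0.073], TCP at [0.252, -0.517, 0.231] pointing down, gripper open.
Joint ranges: [-3.12, 3.12], [-1.05, 2.28], [0.14, 2.33], [-1.42, 4.57], [0.1, 2.73], [-2.68, 2.68]. Speed limits (rad/s): [2.57, 2.57, 3.14, 3.14, 3.14, 3.14].

### API

Orientations are given as a 3x3 rotation matrix whose columns are the frame's x, y, z axes.
In Python, from workcell import manip, imaging gives the robot as it stands. Calls block until the motion is done:
- manip.move_ptp(position, orientation): joint-space move of the TCP to a pose.
- manip.line_to(position, orientation=None, velocity=0.15, stop_force=None): straight line of the TCP; orientation=None keeps the orientation; velocity is the mean speed in m/s. With stop_force (N) it stops when the force on the tool has changed by that much, and returns True; else False.
- manip.move_joints(angles): joint-space move.
- manip.release() and manip.clamp(strength=None): open the fingers fully, or close them until they stop; strength is the grip in N (None keeps the last).
- manip.sleep(seconds).
- manip.inverse_kinematics(position, orientation): joint angles nearest the present ones, or None.
- manip.get_state(): the state.
- imaging.capture(name): name is "scene" or "top"; returns a dict with "image" (420x560x3 uint8, red, green, blue), "K" (3x3 intrinsics, pixels), "k1" (the pictures are not rectified: a ray, as slopes to the right and down, at radius r is drawn at 1 + k1 r^2 times it, then the intrinsics apply), "extrinsics" (4x4, takes a point from camera to world coordinates). Camera axes: x right, y up, looking along -z (the intrinsics and any distortion apply to the point x, -y, -z); pixel columns grow to the right and rows downward; lengths in m; the calibration is good to about 2 mm. A picture is of the moment at which its call begins. There is no depth.
A pose or a line that the arm cannot do raises manip.PlanningError and nothing moves.
- manip.finish_job(): hands the job in; it is judged then, once.
The state is a dict: "time": time; "joints": joint angles; "qvel": joint speeds; "effort": joint torques, N m; "ee_pos": TCP position; "tcp_rot": TCP orientation; "contact_force": force on the tool from outside, world axes, zero at the start; "torque": the same for the moment, N m; "finger_gap": finger opening in m; "grip_force": force on a finger pad.
Only numpy, scipy, OpenCV 4.12 (cv2) and the standard library are available. Lean on these libraries where they do the work, as an engineer would, in place of code of your own. Each camera call takes 0.05 s, during which the arm holds its last target. There are 200 camera calls.

## Working session

There is one attempt and no reset: what is moved stays moved. The work goes in short steps, each a Python script; the robot and the scene stay as the last script left them, time stands still between calls to the robot, and variables do not carry over. Pictures are saved under pics/ and viewed, at most 10 in all, crops included, and the job is handed in when it is done.

```bash
mkdir -p pics; python3 - <<'E'
from workcell import manip, imaging
import cv2,numpy as np
np.set_printoptions(precision=4,suppress=True)
for n in("scene","top"):
    c=imaging.capture(n); cv2.imwrite(f"pics/{n}0.png",c["image"][:,:,::-1]); print(n,c["K"],c["k1"],c["extrinsics"])
    np.savez(f"{n}.npz",**c)
print(manip.get_state()["time"],manip.grasp_offset)
E
```

```text
scene [[536.3991   0.     275.91  ]
 [  0.     536.3991 216.6537]
 [  0.       0.       1.    ]] 0.020127678173125742 [[ 0.5829 -0.4345  0.6866  1.3279]
 [ 0.8125  0.3208 -0.4868 -0.5142]
 [-0.0088  0.8416  0.54    0.6521]
 [ 0.      0.      0.      1.    ]]
top [[515.6063   0.     273.6923]
 [  0.     515.6063 221.1094]
 [  0.       0.       1.    ]] -0.09584874290477183 [[ 0.0287  0.996  -0.0849  0.5358]
 [-0.9993  0.0266 -0.0268 -0.0106]
 [-0.0244  0.0856  0.996   1.0904]
 [ 0.      0.      0.      1.    ]]
0.1 -0.0187
```

View pics/scene0.png

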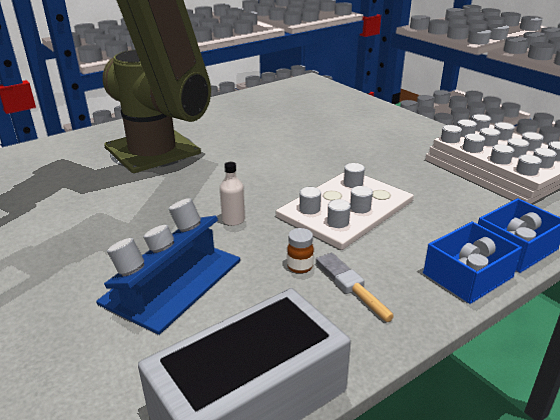

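View pics/top0.png

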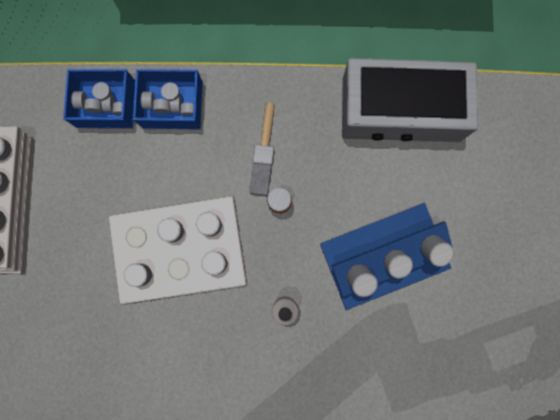

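The scene view shows the rack at about (170,265) with deep cups at (125,255) and (184,213) and the cap between them at (158,238). The tray's empty places are at (136,237) and (178,268) in the top view. I'll enlarge both for accurate pixel readings.

```bash
python3 - <<'E'
import cv2,numpy as np
for n,nm,x0,y0 in(("top","rack",315,195),("top","tray",98,190),("scene","rack",92,190),("scene","tray",268,150)):
    im=np.load(n+".npz")["image"][y0:y0+120,x0:x0+160,::-1]
    b=cv2.resize(im,(800,600),interpolation=cv2.INTER_CUBIC)
    for u in range(-x0%20,160,20):
        cv2.line(b,(u*5+2,0),(u*5+2,600),(0,255,255),1); cv2.putText(b,str(x0+u),(u*5+4,10),0,.4,(0,0,255),1)
    for v in range(-y0%20,120,20):
        cv2.line(b,(0,v*5+2),(800,v*5+2),(0,255,255),1); cv2.putText(b,str(y0+v),(0,v*5),0,.4,(0,0,255),1)
    cv2.imwrite(f"pics/{n}_{nm}.png",b)
E
```

```text
(no output)
```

View pics/top_rack.png

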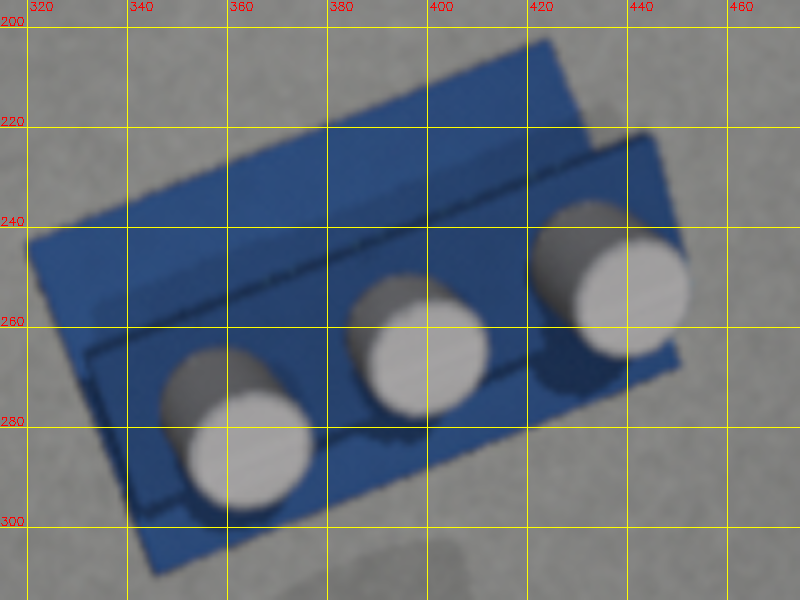

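View pics/top_tray.png

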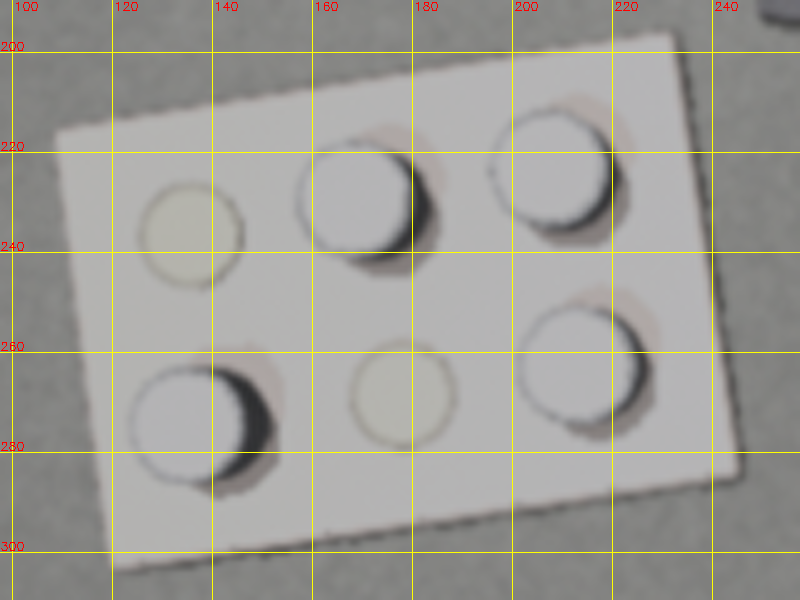

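View pics/scene_rack.png

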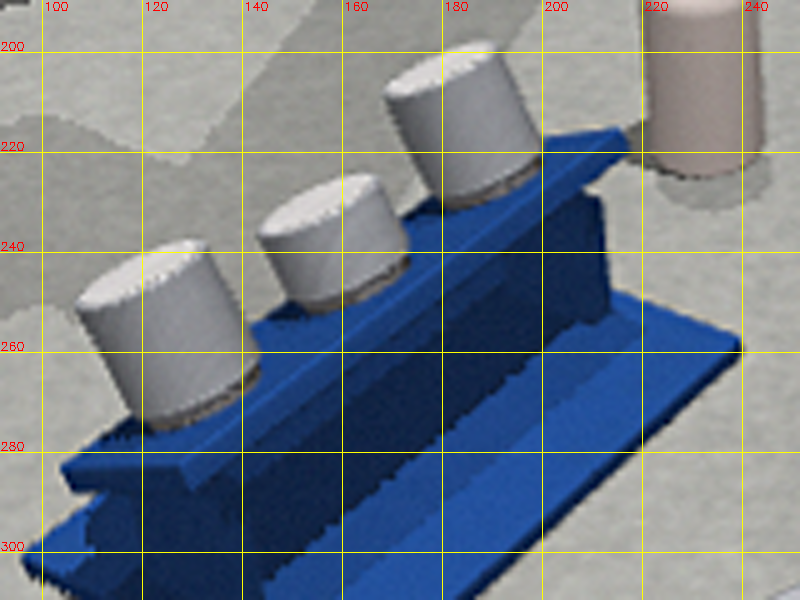

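View pics/scene_tray.png

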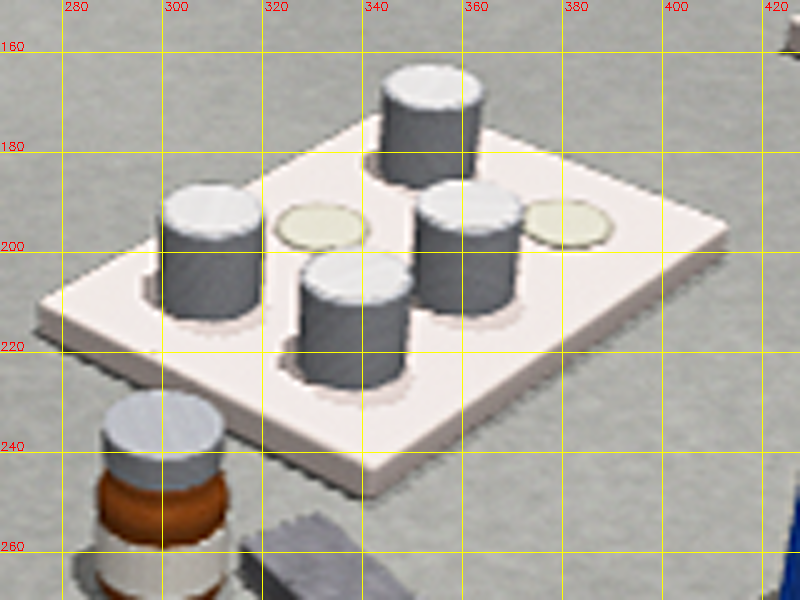

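```bash
cat > cal.py <<'E'
import numpy as np
from scipy.optimize import least_squares
C={n:dict(np.load(n+".npz")) for n in("scene","top")}
def proj(n,P):
    c=C[n];E=c["extrinsics"];q=(np.atleast_2d(P)-E[:3,3])@E[:3,:3]
    s=np.c_[q[:,0],-q[:,1]]/-q[:,2:]; s=s*(1+c["k1"]*(s**2).sum(1,keepdims=True))
    return s@c["K"][:2,:2].T+c["K"][:2,2]
def world(p,L):
    c,s=np.cos(p[2]),np.sin(p[2]);L=np.atleast_2d(L)
    return np.c_[p[0]+c*L[:,0]-s*L[:,1],p[1]+s*L[:,0]+c*L[:,1],L[:,2]+p[3]]
def fit(obs,p0,names=("scene","top"),zfree=True):
    f=lambda p:np.concatenate([(proj(n,world(np.r_[p,0] if not zfree else p,l))-px).ravel() for n,l,px in obs if n in names])
    r=least_squares(f,p0 if zfree else p0[:3],loss="soft_l1"); return r.x,r.fun
E
python3 - <<'E'
from cal import *
np.set_printoptions(precision=4,suppress=True)
sa,ca=np.sin(.42),np.cos(.42)
F=lambda y,d:[-sa*d,y,.078+ca*d]
rack=[("top",F(.078,.050),[364.7,284.8]),("top",F(0,.034),[400.1,266.2]),("top",F(-.078,.050),[441.1,254.2]),
("scene",F(.078,.050),[180.2,203.6]),("scene",F(0,.034),[155.6,230.6]),("scene",F(-.078,.050),[120.2,244.2])]
T=lambda x,y,z=.02:[x,y,z]
tray=[("top",T(.095,.135),[108.6,215.6]),("top",T(.095,-.135),[232.4,196.2]),("top",T(-.095,.135),[120.4,303.2]),
("top",T(.04,.08),[135.8,236.8]),("top",T(-.04,0),[178.6,268.8]),
("top",T(.04,0,.064),[169.2,230]),("top",T(.04,-.08,.064),[208.2,223.5]),("top",T(-.04,-.08,.064),[213.2,262.6]),("top",T(-.04,.08,.064),[134.6,275]),
("scene",T(-.095,-.135),[275,211.2]),("scene",T(.095,-.135),[342.4,243.6]),("scene",T(.095,.135),[413,194.8]),
("scene",T(.04,.08),[381.2,194.2]),("scene",T(-.04,0),[332,194.8])]
for nm,o,p0 in(("rack",rack,[.45,-.25,.3,0]),("tray",tray,[.45,.2,.1,0])):
    for names in(("scene","top"),("top",),("scene",)):
        for zf in((True,False) if len(names)==2 else (False,)):
            p,r=fit(o,p0,names,zf); print(nm,names,p,np.abs(r).max(),np.sqrt((r**2).mean()))
            if len(names)==2 and zf: print(r.reshape(-1,2))
E
```

```text
rack ('scene', 'top') [ 0.5533 -0.2205  0.3983 -0.0032] 0.9369071643309894 0.5607687032194034
[[-0.7801 -0.3944]
 [-0.6845 -0.2978]
 [-0.6524 -0.246 ]
 [-0.9369 -0.1479]
 [-0.708  -0.1611]
 [-0.7189  0.1493]]
rack ('scene', 'top') [ 0.5542 -0.2205  0.4009] 1.3869746100373845 0.8807325514087847
rack ('top',) [ 0.5527 -0.2211  0.4005] 0.15324732611003355 0.09439292913255548
rack ('scene',) [ 0.5589 -0.2211  0.3961] 0.263173571063561 0.16719543695971747
tray ('scene', 'top') [ 0.5618  0.2226  0.1842 -0.005 ] 1.719279093452144 0.7811610009110083
[[-0.7548 -0.3066]
 [-0.1174 -0.9923]
 [-0.9712  0.8632]
 [ 0.3636 -0.0532]
 [-0.2381 -0.2959]
 [-0.8657 -0.5741]
 [-1.0439 -0.2472]
 [-0.2968 -0.0555]
 [ 0.5438 -0.3939]
 [-1.0382 -1.1482]
 [-1.2062  0.1878]
 [-0.2541 -0.1743]
 [-1.7193  1.0463]
 [-0.9199  1.344 ]]
tray ('scene', 'top') [0.5622 0.2211 0.1847] 2.728106825297772 1.0532198758897693
tray ('top',) [0.5611 0.2207 0.1804] 1.197135287062281 0.5646250969664417
tray ('scene',) [0.5678 0.2197 0.1899] 1.2683307192684197 0.7191319794395484
```

```bash
cat > rb.py <<'E'
import numpy as np
from workcell import manip, imaging
np.set_printoptions(precision=4,suppress=True)
sa,ca=np.sin(.42),np.cos(.42)
RACK=np.array([.555,-.2208,.399]); GZ=.032-.0187   # TCP height along post axis when gripping
def Rz(a): c,s=np.cos(a),np.sin(a); return np.array([[c,-s,0],[s,c,0],[0,0,1.]])
R=Rz(RACK[2]); AX=R@[-sa,0,ca]
def frame(y,z): return np.c_[np.cross(y,z),y,z]
def rackR(sg=1): return frame(sg*(R@[ca,0,sa]),-AX)
def tcp(y,d): return np.r_[RACK[:2],.078]+R@[0,y,0]+AX*d
def down(a): return frame(np.array([np.cos(a),np.sin(a),0]),np.array([0,0,-1.]))
def st():
    s=manip.get_state(); print("t %.2f gap %.4f grip %.1f"%(s["time"],s["finger_gap"],s["grip_force"]),"F",np.array(s["contact_force"]),"rackF",R.T@s["contact_force"],"pos",np.array(s["ee_pos"]),"j",np.array(s["joints"])); return s
E
python3 - <<'E'
from rb import *
print(manip.get_state()["tcp_rot"])
for sg in(1,-1):
  for y in(.078,-.078):
    for d in(GZ,GZ+.1): print(sg,y,d,manip.inverse_kinematics(tcp(y,d),rackR(sg)))
for k in range(-4,5):
    a=.183+np.pi/4+k*np.pi/2
    for L in([.04,.08,0],[-.04,0,0]):
        p=np.array([.563,.2205,.05])+Rz(.183)@L
        print(k,manip.inverse_kinematics(p,down(a)))
E
```

```text
[[ 0.8988  0.4384 -0.0007]
 [ 0.4384 -0.8988  0.0018]
 [ 0.0002 -0.0019 -1.    ]]
1 0.078 0.0133 [-0.6016  0.3407  2.0186  0.6134  0.6388 -1.473 ]
1 0.078 0.11330000000000001 [-0.6854  0.1683  1.9469  0.486   0.8816 -1.37  ]
1 -0.078 0.0133 [-0.7508  0.4761  1.7397  0.5339  0.8201 -1.4982]
1 -0.078 0.11330000000000001 [-0.8189  0.3445  1.6788  0.4666  1.017  -1.4463]
-1 0.078 0.0133 [-0.6016  0.3407  2.0186  0.6134  0.6388  1.6686]
-1 0.078 0.11330000000000001 [-0.6854  0.1683  1.9469  0.486   0.8816  1.7716]
-1 -0.078 0.0133 [-0.7508  0.4761  1.7397  0.5339  0.8201  1.6434]
-1 -0.078 0.11330000000000001 [-0.8189  0.3445  1.6788  0.4666  1.017   1.6953]
-4 [ 0.4169  0.5911  1.5195 -0.      1.031  -0.5515]
-4 [ 0.312   0.487   1.7463 -0.      0.9083 -0.6564]
-3 [ 0.4169  0.5911  1.5195 -0.      1.031  -2.1223]
-3 [ 0.312   0.487   1.7463 -0.      0.9083 -2.2272]
-2 [ 0.4169  0.5911  1.5195 -0.      1.031   2.5901]
-2 [ 0.312   0.487   1.7463 -0.      0.9083  2.4852]
-1 [ 0.4169  0.5911  1.5195 -0.      1.031   1.0193]
-1 [ 0.312   0.487   1.7463 -0.      0.9083  0.9144]
0 [ 0.4169  0.5911  1.5195 -0.      1.031  -0.5515]
0 [ 0.312   0.487   1.7463 -0.      0.9083 -0.6564]
1 [ 0.4169  0.5911  1.5195 -0.      1.031  -2.1223]
1 [ 0.312   0.487   1.7463 -0.      0.9083 -2.2272]
2 [ 0.4169  0.5911  1.5195 -0.      1.031   2.5901]
2 [ 0.312   0.487   1.7463 -0.      0.9083  2.4852]
3 [ 0.4169  0.5911  1.5195 -0.      1.031   1.0193]
3 [ 0.312   0.487   1.7463 -0.      0.9083  0.9144]
4 [ 0.4169  0.5911  1.5195 -0.      1.031  -0.5515]
4 [ 0.312   0.487   1.7463 -0.      0.9083 -0.6564]
```

```bash
python3 - <<'E'
from rb import *
import cv2
manip.move_ptp(tcp(.078,GZ+.1),rackR()); st()
print(manip.line_to(tcp(.078,GZ),velocity=.08,stop_force=12)); st()
manip.clamp(20); s=st()
print("tool-y off, force on tool y",s["contact_force"]@rackR()[:,1])
a=imaging.capture("top")["image"];b=imaging.capture("scene")["image"]
f=lambda im,x,y:cv2.resize(im[y:y+150,x:x+100],(400,600),interpolation=cv2.INTER_CUBIC)
cv2.imwrite("pics/grip1.png",np.hstack([f(a,310,200),f(b,130,120)])[:,:,::-1])
E
```

```text
t 1.63 gap 0.0856 grip 0.0 F [-0.6312 -0.1919  0.1234] rackF [-0.6562  0.0684  0.1234] pos [ 0.4825 -0.1677  0.1817] j [-0.6859  0.1685  1.9458  0.4856  0.8814 -1.3695]
False
t 3.03 gap 0.0853 grip 0.0 F [ 0.1574  0.9644 -0.0811] rackF [ 0.5197  0.8275 -0.0811] pos [ 0.5199 -0.1513  0.0906] j [-0.6018  0.3399  2.0183  0.6133  0.6389 -1.4729]
t 3.48 gap 0.0472 grip 19.7 F [-5.1054 -3.1333  4.1033] rackF [-5.9216 -0.9037  4.1033] pos [ 0.5187 -0.1515  0.0901] j [-0.6026  0.3398  2.0196  0.6114  0.6387 -1.4729]
tool-y off, force on tool y -3.7337872546137922
```

View pics/grip1.png

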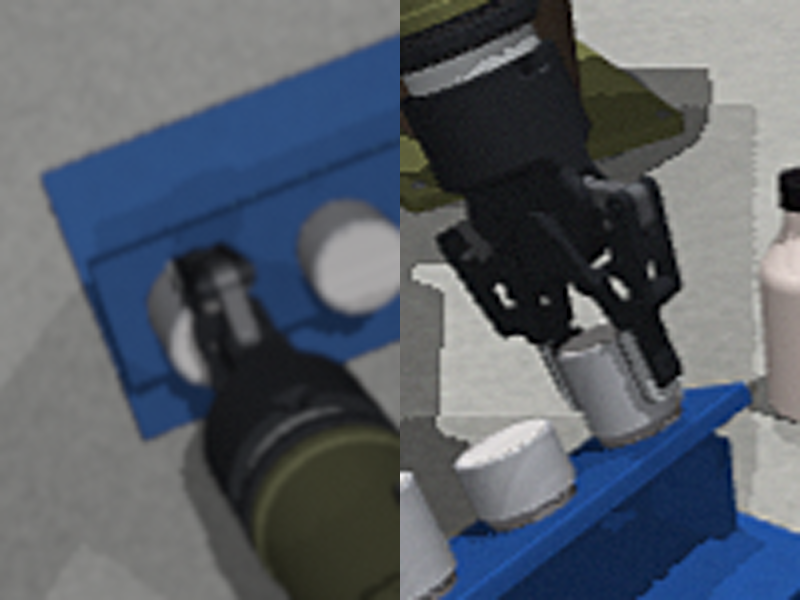

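The cup is gripped (47 mm gap), with the front finger near (217,290) in the left half. It looks shifted along the bar, so I'll overlay the predicted fingers to check.

```bash
python3 - <<'E'
from rb import *
from cal import proj
import cv2
s=manip.get_state();p=np.array(s["ee_pos"]);Rt=np.array(s["tcp_rot"])
out=[]
for n,x,y in(("top",335,220),("scene",150,165)):
    im=imaging.capture(n)["image"][:,:,::-1]
    f=cv2.resize(im[y:y+75,x:x+50],(400,600),interpolation=cv2.INTER_CUBIC)
    for sg in(1,-1):
        c=proj(n,[p+Rt@[a,sg*.024,z] for a,z in((-.011,0),(.011,0),(.011,-.035),(-.011,-.035))])
        cv2.polylines(f,[np.int32((c-[x,y]+.5)*8)],True,(0,255,255) if sg>0 else (255,255,0),1)
    t=np.linspace(0,2*np.pi,40)  # cup face from rack fit
    c=proj(n,[tcp(.078,.05)+rackR()@[.024*np.cos(q),.024*np.sin(q),0] for q in t])
    cv2.polylines(f,[np.int32((c-[x,y]+.5)*8)],True,(0,0,255),1)
    out.append(f)
cv2.imwrite("pics/ov1.png",np.hstack(out))
E
```

```text
(no output)
```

View pics/ov1.png

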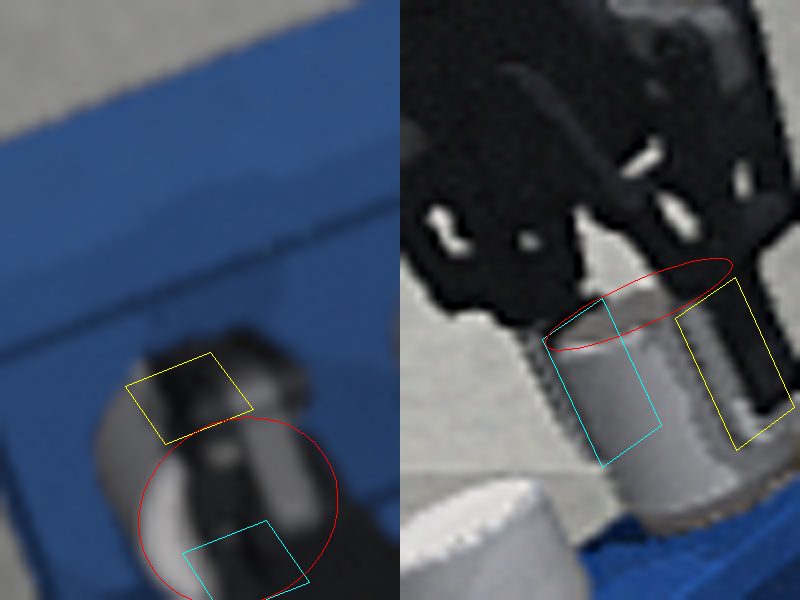

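The predicted pads coincide with the real fingers, so any offset along the bar is 2 mm or less. The clamp reaction indicates the top camera is the accurate one, so I'll pull the first cup.

```bash
python3 - <<'E'
from rb import *
manip.clamp(80); s=st()
p=np.array(s["ee_pos"])
manip.line_to(p+AX*.06,velocity=.06); st()
q=p+AX*.06; manip.line_to(q+[0,0,.11],velocity=.2); st()
from cal import proj
from scipy.optimize import least_squares
for u in([135.8,236.8],[178.6,268.8]):
    print(least_squares(lambda w:(proj("top",np.r_[w,.02])-u).ravel(),[.56,.2]).x)
for L in([.04,.08],[-.04,0]): print(np.array([.5611,.2207])+Rz(.1804)[:2,:2]@L)
E
```

```text
t 3.90 gap 0.0455 grip 80.5 F [-6.7957 -3.7842  3.5296] rackF [-7.732  -0.8468  3.5296] pos [ 0.5186 -0.1515  0.0903] j [-0.6029  0.3394  2.0197  0.6114  0.639  -1.473 ]
t 5.06 gap 0.0456 grip 88.5 F [-0.2348  0.2876 -0.9482] rackF [-0.1047  0.3562 -0.9482] pos [ 0.4959 -0.1608  0.1448] j [-0.6532  0.2329  1.982   0.5266  0.782  -1.4034]
t 5.76 gap 0.0459 grip 88.5 F [-0.2427  0.0474 -1.9925] rackF [-0.2052  0.138  -1.9925] pos [ 0.4953 -0.1604  0.254 ] j [-0.6531  0.0942  1.8191  0.4195  1.0525 -1.2301]
[0.5861 0.3078]
[0.5219 0.2137]
[0.5861 0.3066]
[0.5217 0.2135]
```

```bash
cat > place.py <<'E'
from rb import *
import cv2
def place(xy,a):
    D=down(a); manip.move_ptp(np.r_[xy,.16],D)
    manip.line_to(np.r_[xy,.045],D,velocity=.12)
    print("hit",manip.line_to(np.r_[xy,.019],D,velocity=.02,stop_force=5)); s=st()
    manip.release(); manip.sleep(.2)
    p=np.array(manip.get_state()["ee_pos"]); manip.line_to(np.r_[p[:2],.18],velocity=.2); st()
E
python3 - <<'E'
from place import *
place([.586,.307],.1804+np.pi/4)
manip.move_ptp(np.r_[.50,-.20,.27],rackR()); st()
a=imaging.capture("top")["image"];b=imaging.capture("scene")["image"]
np.savez("after1.npz",top=a,scene=b)
f=lambda im,x,y:cv2.resize(im[y:y+120,x:x+80],(400,600),interpolation=cv2.INTER_CUBIC)
cv2.imwrite("pics/placed1.png",np.hstack([f(a,105,195),f(b,330,140)])[:,:,::-1])
E
```

```text
hit True
t 9.52 gap 0.0458 grip 89.0 F [ 0.2493 -0.5887  4.5207] rackF [ 0.001  -0.6393  4.5207] pos [0.5859 0.307  0.0273] j [ 0.4187  0.616   1.5408  0.      0.9853 -0.5471]
t 11.11 gap 0.0851 grip 0.0 F [ 0.5936  0.02   -0.0169] rackF [ 0.5547 -0.2122 -0.0169] pos [0.584  0.3061 0.1788] j [ 0.4187  0.4646  1.3864 -0.0001  1.2957 -0.5471]
t 13.01 gap 0.0855 grip 0.0 F [ 0.1136 -0.2142 -0.4498] rackF [ 0.0215 -0.2415 -0.4498] pos [ 0.5003 -0.1994  0.2698] j [-0.7166  0.1166  1.7491  0.4195  1.1196 -1.2719]
```

View pics/placed1.png

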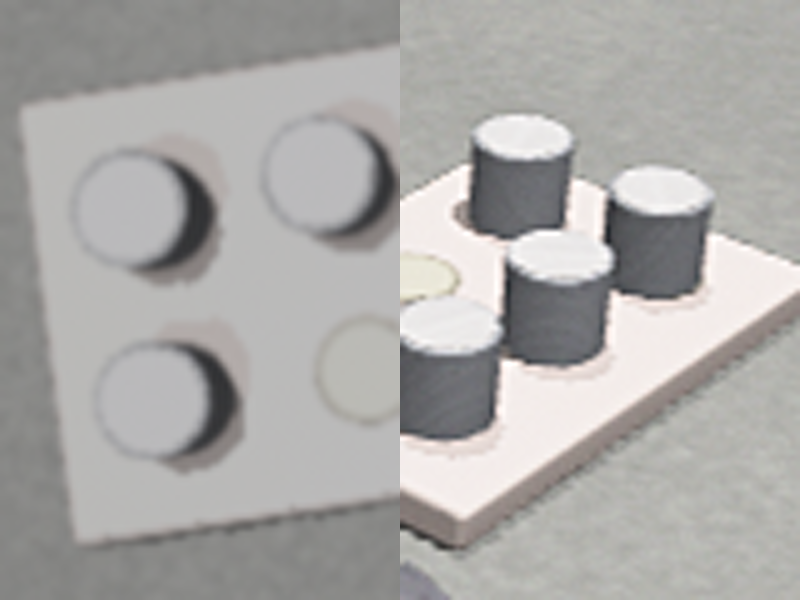

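The cup stands upright on its place, with its face centre at about (130.6,236.4) px in the top view. I'll check its offset numerically and pull the second cup in the same script. The rack model is shifted by the compliance seen on the first grasp.

```bash
sed -i 's/RACK=np.array(\[.555,-.2208,.399\])/RACK=np.array([.5534,-.2215,.399])/' rb.py; python3 - <<'E'
from rb import *
from cal import proj
from scipy.optimize import least_squares
U=lambda u,z:least_squares(lambda w:(proj("top",np.r_[w,z])-u).ravel(),[.56,.2]).x
print("placed",U([130.6,236.4],.064),"goal",U([135.8,236.8],.02))
print("done(-40,80) seen",U([105+(153-2)/5,195+(400-2)/5],.064),"model",np.array([.5611,.2207])+Rz(.1804)[:2,:2]@[-.04,.08])
manip.move_ptp(tcp(-.078,GZ+.1),rackR())
print(manip.line_to(tcp(-.078,GZ),velocity=.08,stop_force=12)); st()
manip.clamp(20); st(); manip.clamp(80); s=st()
p=np.array(s["ee_pos"])
manip.line_to(p+AX*.06,velocity=.06); st()
manip.line_to(p+AX*.06+[0,0,.11],velocity=.2); st()
E
```

```text
placed [0.5845 0.3055] goal [0.5861 0.3078]
done(-40,80) seen [0.5079 0.2923] model [0.5074 0.2922]
False
t 15.15 gap 0.0855 grip 0.0 F [0.303  0.3945 0.4887] rackF [0.4325 0.2458 0.4887] pos [ 0.5789 -0.2958  0.0907] j [-0.7538  0.4745  1.7411  0.5345  0.8205 -1.5015]
t 15.59 gap 0.0461 grip 20.3 F [-3.4838 -1.3536  3.3978] rackF [-3.736   0.1062  3.3978] pos [ 0.5785 -0.2958  0.0905] j [-0.754   0.4746  1.7415  0.5341  0.8207 -1.5015]
t 15.81 gap 0.0458 grip 80.8 F [-3.7368 -0.8302  4.4128] rackF [-3.7658  0.6867  4.4128] pos [ 0.5784 -0.2958  0.0907] j [-0.7542  0.4743  1.7414  0.534   0.821  -1.5015]
t 16.97 gap 0.0457 grip 88.1 F [ 0.2249 -0.6071 -2.0419] rackF [-0.0286 -0.6468 -2.0419] pos [ 0.5557 -0.3051  0.1452] j [-0.7947  0.3931  1.709   0.4896  0.9378 -1.467 ]
t 17.67 gap 0.0460 grip 88.1 F [-0.4371  0.1989 -1.8162] rackF [-0.3255  0.3531 -1.8162] pos [ 0.5552 -0.3047  0.2543] j [-0.7947  0.2834  1.5659  0.4246  1.1663 -1.3382]
```

The first cup is within 3 mm of its place, and the second is pulled and held. I'll set it on the other place.

```bash
python3 - <<'E'
from place import *
place([.5225,.2145],.1804+np.pi/4)
manip.move_ptp(np.r_[.40,-.25,.3],down(0.2)); st()
a=imaging.capture("top")["image"];b=imaging.capture("scene")["image"]
f=lambda im,x,y:cv2.resize(im[y:y+120,x:x+80],(400,600),interpolation=cv2.INTER_CUBIC)
g=lambda im:cv2.resize(im,(400,300))
cv2.imwrite("pics/placed2.png",np.hstack([f(a,140,215),np.vstack([g(a),g(b)])])[:,:,::-1])
E
```

```text
hit True
t 21.56 gap 0.0456 grip 88.6 F [ 0.2834 -1.5531  4.711 ] rackF [-0.3423 -1.5412  4.711 ] pos [0.5224 0.2145 0.0278] j [ 0.3148  0.5171  1.7668  0.      0.8582 -0.6511]
t 23.15 gap 0.0851 grip 0.0 F [-0.7079 -0.2055  0.1091] rackF [-0.7322  0.0856  0.1091] pos [0.5206 0.2139 0.179 ] j [ 0.3148  0.3369  1.603   0.      1.2061 -0.651 ]
t 24.95 gap 0.0856 grip 0.0 F [-1.6304  0.3452  0.209 ] rackF [-1.3682  0.9514  0.209 ] pos [ 0.4004 -0.2493  0.2996] j [-0.647   0.1112  1.5937  0.0005  1.4375 -0.8481]
```

View pics/placed2.png

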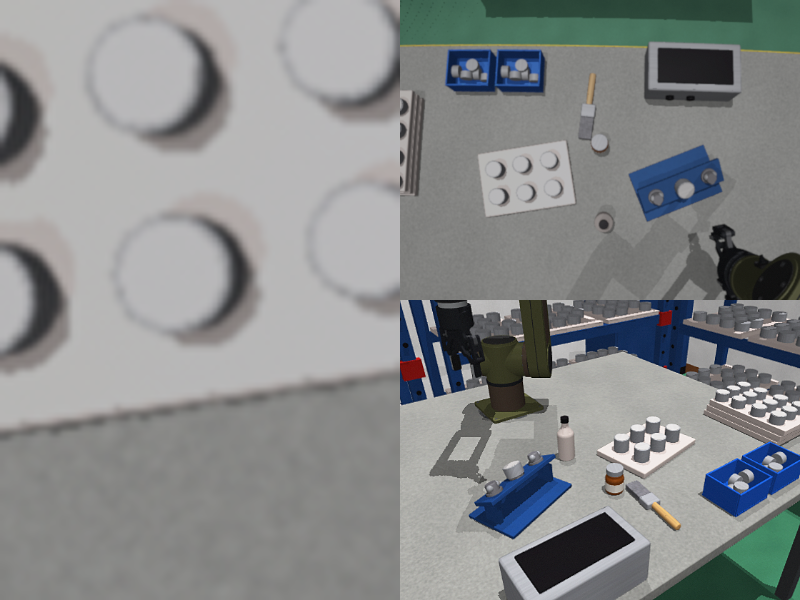

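All six places are filled, the cap is still on the middle post, and nothing else looks disturbed. The second cup's face centre is at about (174.2,269) px. I'll check its offset and hand in.

```bash
python3 - <<'E'
from rb import *
from cal import proj
from scipy.optimize import least_squares
U=lambda u,z:least_squares(lambda w:(proj("top",np.r_[w,z])-u).ravel(),[.56,.2]).x
e=U([174.2,269.],.064)-[.5219,.2137]; print(e)
if np.hypot(*e)<.005: print(manip.finish_job())
E
```

```text
[-0.0001 -0.0004]
the job is handed in; nothing more can be done
None
```

The job is handed in (the judge's result isn't shown to me): both deep cups stand face up on the two empty places, measured about 3 mm and under 1 mm off centre, the cap is still on its post, and nothing else looked disturbed in the last pictures.

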